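# Hook down the sample store's hatch

### The job

Take the pole from its cradle, put its hook through the yellow eye on the sample store's hatch and draw the hatch all the way down to level without slamming it; touch the store and hatch with the pole only. Then unhook and lay the pole back in both forks of its cradle the way it lay, hook end the same way, and let go. Leave the tube rack, the beaker and the tin where they stand.

Things in the scene. Friction and masses are not known exactly. Their poses are not given: they have to be found in the camera images.
- store: white sample store fixed to the bench: cabinet 200 deep (its x) x 320 wide (its y) x 345 mm high with a cardboard box on top (to 395 mm). Origin: centre of its underside. Its front, with the hatch, looks along its own -x. In its upper half is the blue hatch: a flap 288 wide x 180 high x 12 mm thick, hinged along its lower edge, that swings out towards the store's -x and down.
- hatch_hinge (a point): middle of the hatch's hinge line, on the store at its own x = -100, y = 0, z = 145 mm; the line runs along the store's y. Does not move as the hatch swings.
- eye (a point): centre of the yellow eye on the hatch's outer face, near its top edge: a ring of 16 mm inner and 24 mm outer radius (8 mm bar), its hole running along the store's y (sideways, parallel to the hinge). With the hatch shut it lies 160 mm above and 46 mm in front (store's -x) of the hinge line, 34 mm clear of the flap's face; it goes round the hinge line with the hatch, so with the hatch down it is 160 mm in front of and 46 mm below the line.
- hatch (a joint): angle of the hatch: 0 shut and upright, growing as it swings down, 1.571 rad (end stop) lying level. A stiff friction hinge (about 0.34 N m, 2 N at the eye) keeps it wherever it is left; it may start a little ajar.
- pole_grip (a point): middle of the pole's orange grip sleeve (70 long, 20 x 20 mm section), half-way up it. The pole is a 16 mm square white bar, 300 mm long, 145 to 235 g, that balances within the sleeve. Own x runs along the pole towards the hook: the bar ends at x = +190 and, in a 20 mm square blue butt, at x = -115 mm. Own z is up as it lies in the cradle.
- hook (a point): middle of the pole's red hook: a straight 10 mm thick prong 40 mm long, standing square off the side of the bar along the pole's own -y, with a 14 mm ball at its end. From pole_grip this point lies at x = +180, y = -28, z = 0 mm; the prong runs from y = -8 (bar) to y = -48 (ball centre). The hook is fully in when this point is at the eye's centre.
- cradle: grey pole cradle fixed to the bench: base 160 x 90 x 12 mm with two forks at its own x = -55 and +55 (each 12 mm thick). Origin: centre of the underside. Each fork has a slot open at the top, 24 mm wide, floor 82 mm and tops 100 mm above the bench. The pole lies along its x, hook towards +x, sleeve between the forks.
- rest (a point): point of the cradle, 90 mm over its underside, half-way between the forks, where pole_grip belongs when the pole lies in the slots; axes as the cradle's. The pole may lie up to 14 mm lengthwise and 4 mm sideways off it.
- tube_rack: loose orange rack with seven blue-capped tubes, 84 x 156 mm, 116 mm high; origin centre of its underside. Leave alone.
- beaker: loose glass beaker, 72 mm across, 85 mm high; origin centre of its underside. Leave alone.
- tin: loose closed brass-coloured tin, 60 mm across, 80 mm high; origin centre of its underside. Leave alone.
Not all that is in view belongs to the job. Leave any turquoise look-alike of the cradle alone.

How it is judged (in metres and radians):
On the way, in this order (a step that is already met when the one before it is completed fails the run):
1. the hook is through the eye while the hatch is still up (distance between hook and eye below 0.02 m and value of joint hatch below 0.35 rad), for 0.1 s.
2. the hatch is drawn down level with the hook still in the eye (distance between hook and eye below 0.024 m and value of joint hatch above 1.47 rad), for 0.1 s.
At the end, for the whole second after the job is handed in: Hatch down level (over 1.45 rad); pole at rest in both cradle slots (pole_grip within 22 mm level and 6 mm in height of rest, within 0.15 rad of the cradle's x), hook end and prong side as they were; rack, beaker and tin within 30 mm of their starts (value of joint hatch above 1.45 rad and horizontal distance between pole_grip and rest below 0.022 m and z of pole_grip in the frame of rest between -0.006 and 0.006 m and x of hook in the frame of rest above 0.14 m and y of hook in the frame of rest below 0 m and angle between the x axis of pole_grip and the x axis of rest, either way round below 0.15 rad and distance of each of tube_rack, beaker, tin from where it was at the start of the episode below 0.03 m); the robot touches nothing.
It fails at once if the gripper or arm touches the store or its hatch (over 2 N) (contact force between any of the fingers, the arm and store above 2 N).
It fails at once if the hatch is slammed (faster than 2.5 rad/s) (velocity of joint hatch above 2.5 rad/s).
It fails at once if rack, beaker or tin pushed over 30 mm (distance of any of tube_rack, beaker, tin from where it was at the start of the episode above 0.03 m).
It also fails if it takes over 51 s, if anything falls off the work surface, if the arm or the gripper's body presses on something with over 40 N, if the wrist force passes 120 N, or if a joint passes its speed limit or range.

### The arm

A 7-joint arm with a two-finger parallel gripper is mounted at the origin on the work surface. World frame = base frame: x ahead of the robot, y to its left, z up, the work surface at z = 0. Lengths are in mm, angles in rad, forces in N, time in s.
With the tool pointing down it reaches from about 400 to 850 mm from the base axis. Payload 6.9 kg.
Tool frame: the origin (TCP) lies at the very end of the fingers, on their centre line; the grasp point (between the pads) lies robot.hold_point_z behind it (robot.hold_point_z is the distance from the TCP to the grasp point, in mm); z points along the fingers, x is the direction in which the jaws open and shut, and the axes are right-handed (so a half turn about z gives the same grasp; the last joint's range is limited). The gripper opens to 85 mm and grips with 20 to 120 N. Pads are 22 mm wide; open, the fingers measure 114 mm over their backs; the gripper's body (76 mm by 85 mm) begins 54 mm behind the grasp point. The pads swing forward as they close: fully open they stand 13 mm farther back than shut.
Start: joints at [-1.192, 0.507, -0.238, 1.5, 0.126, 1.149, -0.155], TCP at [168.412, 601.871, 231.275] pointing down, gripper open.
Joint ranges: [-3.08, 3.08], [-0.24, 2.05], [-1.43, 1.35], [0, 2.5], [-1.52, 4.66], [0.17, 1.96], [-2.89, 2.89]. Speed limits (rad/s): [2.39, 2.39, 3.14, 3.14, 3.14, 3.14, 3.14].

### API

Orientations are given as a rotation vector (axis times angle).
In Python, from cell import monitor, vision, robot gives the robot as it stands.
- The arm moves only by the shell command python3 -m creep 'ROWS'. ROWS is JSON, a list of rows, each a list of 3 entries, a list of its own where there are three numbers: the shift along the world's x, y, z in mm, then the turn, a rotation vector about the world's x, y, z in rad, then the closure, from -1 (fully open) to 1 (shut). A call has 1 to 5 rows; each row shifts and turns the pose as measured when the row begins; what a row does not reach is not made up. A row lasts 1/8 s, in which the tool goes at most 62.5 mm and 10.7 degrees, less where a joint would pass 70% of its speed; a pose out of reach is approached as far as the arm can. A call is refused whole if a number of a shift passes 62.5 or a number of a turn 0.188, either way. A call with a gripper value outside its range is refused whole. The fingers move at their own pace and stop on an object; the grip force is fixed at half the most. Time passes only in rows, so rows that do not move let the fingers close. It gives the time, the measured TCP pose, the force and the opening at its end, in the units of the state.
- monitor.sense(): the state, without advancing time (a new reading comes with each control period).
- vision.snapshot(name): name is "scene" or "top"; returns the picture (384x512x3 uint8, red, green, blue); there is no depth.
- vision.calibration(name): a dict with "vfov" (degrees; the focal length in pixels is half the picture's height over the tangent of half this angle, whatever the lens; pixels are square), "cx", "cy" (the principal point, pixels), "view" (4x4, takes a point from world to camera coordinates). Camera axes: x right, y down, z forward; pixel columns grow to the right and rows downward; lengths in mm; the calibration is good to about 2 mm. A picture is of the moment at which its call begins. calibration takes no time and is no camera call.
- robot.job_done(): hands the job in, once; it reports no verdict.
The state is a dict: "clock": time; "joints": joint angles; "dq": joint speeds; "joint_efforts": joint torques, N m; "tool_pos": TCP position; "ee_rot": TCP orientation; "ft_force": force on the tool from outside, world axes, zero at the start; "moment": the same for the moment, N m; "opening": opening from 0.0 (shut) to 1.0 (fully open).
Only numpy, scipy, OpenCV 4.12 (cv2) and the standard library are available. Lean on these libraries where they do the work, as an engineer would, in place of code of your own. Each camera call takes 0.05 s, during which the arm holds its last target. There are 200 camera calls.

## Working session

There is one attempt and no reset: what is moved stays moved. The work goes in short steps, Python scripts to look and compute and a shell command to move; the robot and the scene stay as the last step left them, time stands still between calls to the robot, and variables do not carry over. Pictures are saved under pics/ and viewed, on a budget of 10 in all, crops included, one or two more only if the job needs it, and the job is handed in when it is done.

```bash
mkdir -p pics; ls
python3 - <<'E'
from cell import monitor, vision, robot
import cv2
print(monitor.sense(), robot.hold_point_z)
for n in("scene","top"):
    im=vision.snapshot(n); cv2.imwrite(f"pics/{n}0.png",im[:,:,::-1]); 
    cv2.imwrite(f"pics/{n}0b.png",cv2.resize(im[:,:,::-1],(800,600),interpolation=cv2.INTER_CUBIC))
    print(vision.calibration(n))
E
```

```text
pics
{'clock': 0.0, 'joints': array([-1.19247044,  0.50833558, -0.23751162,  1.50116249,  0.12569828,
        1.14891609, -0.15477656]), 'dq': array([-0.00013945,  0.00031919, -0.001302  ,  0.0014768 ,  0.00188633,
        0.00094309, -0.00117972]), 'joint_efforts': array([ 4.46633530e-04, -6.20589709e+01, -2.18641989e+00, -2.49652594e+01,
        1.27120476e-02,  1.20027395e-02,  3.00390138e-05]), 'tool_pos': array([168.35039279, 601.35517158, 230.42039623]), 'ee_rot': array([ 2.50195788e+00,  1.89805917e+00, -2.24993425e-03]), 'ft_force': array([-0.50763532, -0.32216063, -0.00511477]), 'moment': array([-0.01539439,  0.01704329,  0.00168454]), 'opening': 0.9999477865703907} 18.700000000000003
{'vfov': 57.59620114303459, 'cx': 258.8605765140858, 'cy': 192.36899406336624, 'view': array([[ 6.90111976e-01,  7.23700920e-01,  1.56165156e-03,
        -3.37293009e+02],
       [ 5.91431491e-01, -5.62735306e-01, -5.77527287e-01,
        -2.46827817e+02],
       [-4.17078232e-01,  3.99482107e-01, -8.16369888e-01,
         1.79503685e+03],
       [ 0.00000000e+00,  0.00000000e+00,  0.00000000e+00,
         1.00000000e+00]])}
{'vfov': 51.28020875853559, 'cx': 248.40023214738554, 'cy': 197.4861757804627, 'view': array([[-2.82081954e-02, -9.99464691e-01, -1.65719119e-02,
        -2.87512380e+01],
       [-9.83439591e-01,  3.07174771e-02, -1.78614130e-01,
         6.00493937e+02],
       [ 1.79027564e-01,  1.12590919e-02, -9.83779632e-01,
         1.62608214e+03],
       [ 0.00000000e+00,  0.00000000e+00,  0.00000000e+00,
         1.00000000e+00]])}
```

View pics/scene0b.png

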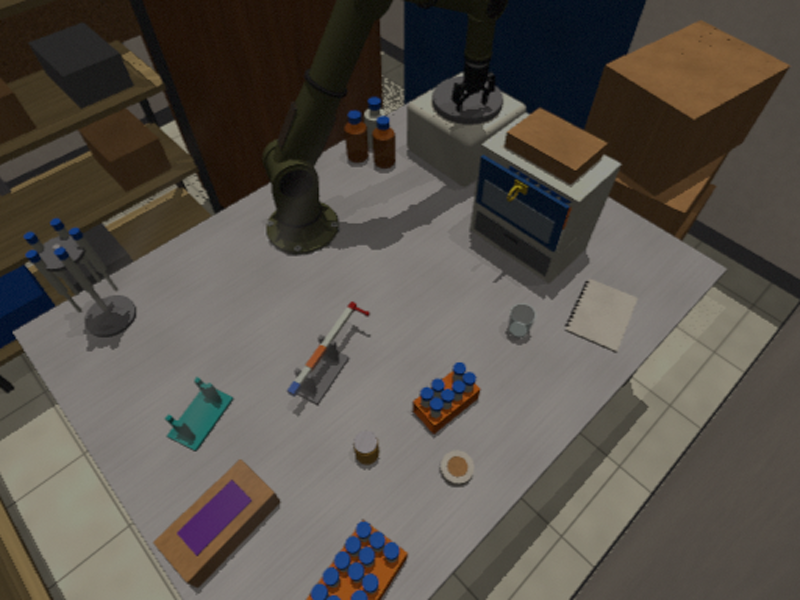

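View pics/top0b.png

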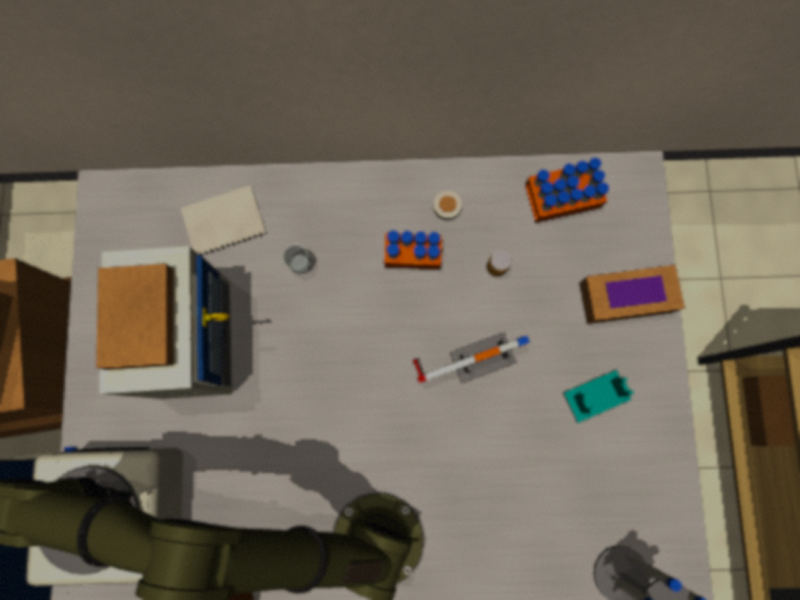

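The scene view shows the pole in the grey cradle, with its butt at (293,388) and hook at (352,308). The eye is at (517,187) and the store is at upper right. In the top view the eye is at (215,318) and the pole runs from (523,341) to (422,379). I'll enlarge the crops for closer readings.

Run:
```python
import cv2,numpy as np
t=cv2.imread("pics/top0.png");s=cv2.imread("pics/scene0.png")
def crop(im,x0,y0,w,h,k): 
    c=cv2.resize(im[y0:y0+h,x0:x0+w],None,fx=k,fy=k,interpolation=cv2.INTER_CUBIC)
    c=cv2.convertScaleAbs(c,alpha=1.5)
    for i in range(0,w,10):
        cv2.line(c,(i*k,0),(i*k,6),(0,255,0),1); 
        if i%20==0: cv2.putText(c,str(x0+i),(i*k,16),0,.35,(0,255,0),1)
    for j in range(0,h,10):
        cv2.line(c,(0,j*k),(6,j*k),(0,255,0),1); 
        if j%20==0: cv2.putText(c,str(y0+j),(8,j*k+4),0,.35,(0,255,0),1)
    return c
a=crop(t,60,150,100,110,4);b=crop(s,300,60,100,120,4)
a=cv2.copyMakeBorder(a,0,b.shape[0]-a.shape[0],0,0,0)
cv2.imwrite("pics/store.png",np.hstack([a,b]))
a=crop(t,260,205,80,45,5);b=crop(s,180,185,60,75,6)
a=cv2.copyMakeBorder(a,0,b.shape[0]-a.shape[0],0,0,0)
cv2.imwrite("pics/pole.png",np.hstack([a,b]))
```

```text
(no output)
```

View pics/store.png

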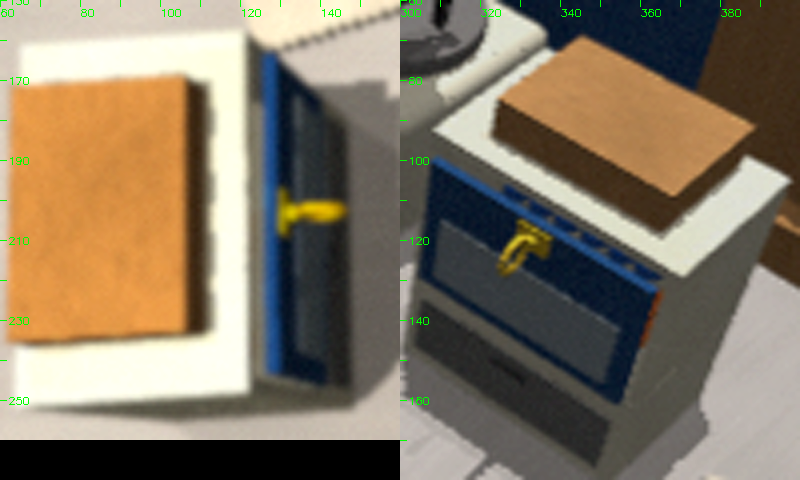

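View pics/pole.png

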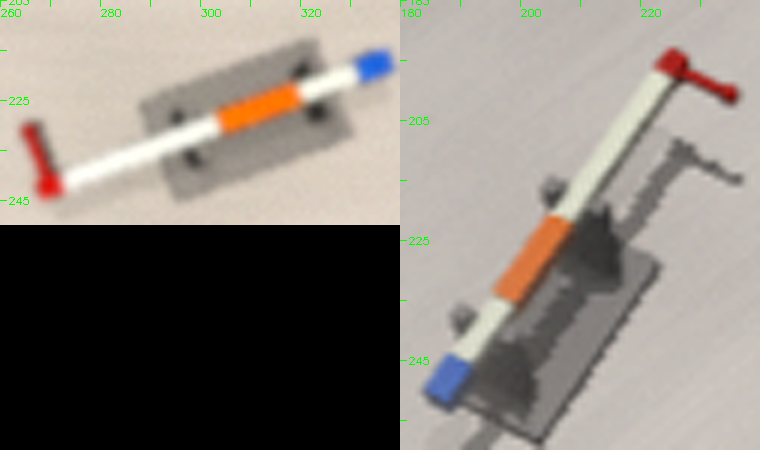

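The store crop gives the cabinet-top corners, with the eye ring edge-on in the top view ending at about (146,202.7). The pole crop gives the hook root at top (269.6,242.2), the ball at (266.4,231) and the butt end at (338.4,217.6). The cradle base corners are also clear. Next I fit poses to these points.

```bash
cat > h.py <<'E'
import numpy as np, json
from cell import monitor, vision, robot
from scipy.optimize import least_squares
from scipy.spatial.transform import Rotation as R
C={n:vision.calibration(n) for n in("scene","top")}
def proj(n,P):
    c=C[n];f=192/np.tan(np.radians(c["vfov"]/2)); q=np.atleast_2d(P)@c["view"][:3,:3].T+c["view"][:3,3]
    return np.c_[c["cx"]+f*q[:,0]/q[:,2],c["cy"]+f*q[:,1]/q[:,2]]
def T(p,L):  # p=x,y,z,yaw
    return np.asarray(L,float)@R.from_euler("z",p[3]).as_matrix().T+np.array(p[:3])
def fit(obs,p0,z=None,off=.4):
    """obs: list (cam,(u,v),local pt)"""
    g=lambda p: p if z is None else np.array([p[0],p[1],z,p[2]])
    fn=lambda p: np.concatenate([proj(c,T(g(p),[l]))[0]-np.array(u)+off for c,u,l in obs])
    r=least_squares(fn,p0,loss="soft_l1"); return g(r.x),r.fun.reshape(-1,2).round(1).tolist()
def tri(uvs):
    fn=lambda p: np.concatenate([proj(c,p)[0]-np.array(u) for c,u in uvs])
    r=least_squares(fn,[500,100,100]);return r.x,r.fun
E
python3 - <<'E'
from h import *
st=[("top",(120.7,157.5),(-100,-160,345)),("top",(122.2,247.7),(-100,160,345)),("top",(65.5,161.2),(100,-160,345)),("top",(63,252),(100,160,345)),
("scene",(370.75,129),(-100,-160,345)),("scene",(397.5,105),(100,-160,345)),("scene",(308.75,92),(-100,160,345))]
S,r=fit(st,[500,500,1.57],0);print("store",S,r)
for th in(0,.1,.2):
    d=np.array([-(160*np.sin(th)+46*np.cos(th))-100,0,145+160*np.cos(th)-46*np.sin(th)])
    e=T(S,[d])[0]; print(th,"eye",e,proj("top",e)+.4,proj("scene",e)+.4)
    tip=d+24*np.array([-np.cos(th),0,-np.sin(th)]);print("  ring tip",proj("top",T(S,[tip]))+.4,proj("scene",T(S,[tip]))+.4)
    for y in(-144,144):
        tp=T(S,[[-100-180*np.sin(th),y,145+180*np.cos(th)]]);print("  flap top corner",proj("top",tp)+.4,proj("scene",tp)+.4)
po=[("top",(269.6,242.2),(180,0,8)),("top",(266.4,231),(180,-48,5)),("top",(338.4,217.6),(-115,0,8)),("top",(303.8,229.4),(35,0,10)),("top",(319.8,223.6),(-35,0,10)),
("scene",(235.5,200.8),(180,-48,0)),("scene",(207,222),(35,0,10)),("scene",(198,234.5),(-35,0,10)),("scene",(225.3,195.5),(180,0,8))]
P,r=fit(po,[500,-200,1.8],90);print("pole",P,r)
print("pole z free",fit(po,[500,-200,90,1.8])[0])
cr=[("top",(287.6,225.4),(80,-45,12)),("top",(322.6,212.6),(-80,-45,12)),("top",(330.4,231),(-80,45,12)),("top",(296.4,245.2),(80,45,12))]
K,r=fit(cr,[500,-200,1.8],0);print("cradle",K,r); print("pole in cradle",(R.from_euler("z",K[3]).inv().apply(P[:3]-K[:3])))
for n,uv,z in(("beaker",(299*.64,258*.64),43),("tin",(499*.64,262*.64),80),("rack",(413*.64,247*.64),60)):
    r=least_squares(lambda p:proj("top",[p[0],p[1],z])[0]-uv,[500,0]).x;print(n,r)
E
```

```text
store [543.41859414 492.30050637   0.           1.60723609] [[0.5, -0.3], [-0.3, 0.2], [-0.5, -0.2], [0.3, -0.3], [-0.1, -0.1], [0.2, -0.4], [-0.8, -0.0]]
0 eye [548.73762173 346.39742914 305.        ] [[138.02549301 202.64960931]] [[329.46344381 122.37388212]]
  ring tip [[144.72442117 202.20275718]] [[325.8985371 125.2754357]]
  flap top corner [[123.03203524 163.06772262]] [[365.96351507 130.51083874]]
  flap top corner [[123.71702063 243.54745818]] [[310.30765099  97.41630783]]
0.1 eye [549.31118553 330.6643423  299.60832928] [[142.83833114 202.60869956]] [[326.92289416 125.22847058]]
  ring tip [[149.65398285 202.27791603]] [[323.26565295 128.56105678]]
  flap top corner [[128.10321426 162.79871798]] [[363.33326004 132.97080112]]
  flap top corner [[128.97707702 243.22190158]] [[307.63175023  99.54030602]]
0.2 eye [549.86227385 315.54776693 292.67186324] [[147.55929473 202.65117678]] [[324.4098868  128.28681673]]
  ring tip [[154.40023136 202.43861854]] [[320.70823069 132.0058439 ]]
  flap top corner [[133.26879887 162.66556574]] [[360.59622837 135.75155597]]
  flap top corner [[134.33348781 242.93521164]] [[304.9137838  101.99185626]]
pole [ 466.81513004 -297.20508245   90.            1.88920506] [[0.2, -0.5], [-0.7, -0.5], [-0.0, -0.9], [-0.1, -0.1], [0.2, -0.2], [-0.4, -0.2], [-0.4, -1.3], [-1.0, -0.3], [-0.0, -0.3]]
pole z free [ 466.28670186 -296.99553158   84.95657785    1.8903638 ]
cradle [ 467.45630217 -298.48033898    0.            1.91654529] [[0.1, 0.1], [-0.1, -0.8], [0.5, 0.4], [-0.5, 0.1]]
pole in cradle [ 1.4170834   0.17104253 90.        ]
beaker [750.41864625 194.78097584]
tin [ 711.84597977 -346.75002637]
rack [ 766.57021997 -119.20663194]
```

Fits are consistent, with residuals under 1 px. The hatch is about 0.04 rad ajar, the eye is near (549,340,303), the pole is at (467,-297,90) with yaw 1.89, and the store yaw is 1.607. I'll move round inside the store's corner to above the pole.

```bash
python3 -m creep '[[[0,-60,0],[0,0,0],-1],[[0,-60,0],[0,0,0],-1],[[0,-60,0],[0,0,0],-1],[[30,-50,0],[0,0,0],-1],[[45,-40,0],[0,0,0],-1]]'; python3 -m creep '[[[45,-40,0],[0,0,0],-1],[[45,-40,0],[0,0,-0.1],-1],[[40,-45,0],[0,0,-0.1],-1],[[35,-50,0],[0,0,-0.1],-1],[[25,-55,0],[0,0,-0.1],-1]]'
```

```text
clock: 0.72
tool_pos: [240.5, 325.4, 227.2]
ee_rot: [2.495, 1.908, -0.008]
ft_force: [1.8, 0.6, -0.5]
opening: 1.005
clock: 1.35
tool_pos: [435.8, 88.2, 227.5]
ee_rot: [2.831, 1.361, -0.004]
ft_force: [1.1, 0.2, 0.3]
opening: 1.003
```

```bash
python3 -m creep '[[[5,-60,0],[0,0,-0.12],-1],[[5,-60,0],[0,0,-0.12],-1],[[5,-60,0],[0,0,-0.12],-1],[[5,-60,0],[0,0,-0.12],-1],[[5,-60,-10],[0,0,-0.1],-1]]'; python3 -m creep '[[[5,-60,-20],[0,0,0],-1],[[0,-20,-20],[0,0,0],-1],[[0,0,0],[0,0,0],-1]]'
python3 - <<'E'
from h import *
s=monitor.sense();M=R.from_rotvec(s["ee_rot"]).as_matrix();print(s["tool_pos"],np.degrees(np.arctan2(M[1,0],M[0,0])),M[:,2].round(3),s["joints"].round(2))
import cv2
im=vision.snapshot("top")[180:260,240:360];cv2.imwrite("pics/pg.png",cv2.resize(im[:,:,::-1],None,fx=6,fy=6,interpolation=2))
E
```

```text
clock: 1.98
tool_pos: [462.1, -221.0, 217.4]
ee_rot: [3.106, 0.467, -0.001]
ft_force: [0.8, 1.1, -0.2]
opening: 1.0
clock: 2.35
tool_pos: [464.9, -305.8, 175.6]
ee_rot: [3.107, 0.454, -0.005]
ft_force: [-0.3, 0.6, -0.3]
opening: 0.998
[ 464.9423232  -305.79940523  175.64480348] 16.62486079611045 [-0.003 -0.002 -1.   ] [ 0.3   0.47  0.35  1.77 -0.19  0.94  1.02]
```

```bash
python3 -m creep '[[[2,8,-40],[0,0,0.035],-1],[[0,0,-35],[0,0,0],-1],[[0,0,-28],[0,0,0],-1],[[0,0,0],[0,0,0],-1]]'
python3 - <<'E'
from h import *
import cv2
s=monitor.sense();print(s["tool_pos"],s["ee_rot"])
a=vision.snapshot("top")[200:260,255:345];b=vision.snapshot("scene")[175:270,165:255]
f=lambda i:cv2.resize(i[:,:,::-1],(400,int(400*i.shape[0]/i.shape[1])),interpolation=2)
a,b=f(a),f(b);a=cv2.copyMakeBorder(a,0,b.shape[0]-a.shape[0],0,0,0);cv2.imwrite("pics/pre.png",np.hstack([a,b]))
E
```

```text
clock: 2.9
tool_pos: [471.3, -291.4, 75.1]
ee_rot: [3.095, 0.523, 0.007]
ft_force: [0.2, -0.4, 0.7]
opening: 1.003
[ 471.32486378 -291.39600895   75.10706039] [3.09527233 0.52309648 0.00716568]
```

View pics/pre.png

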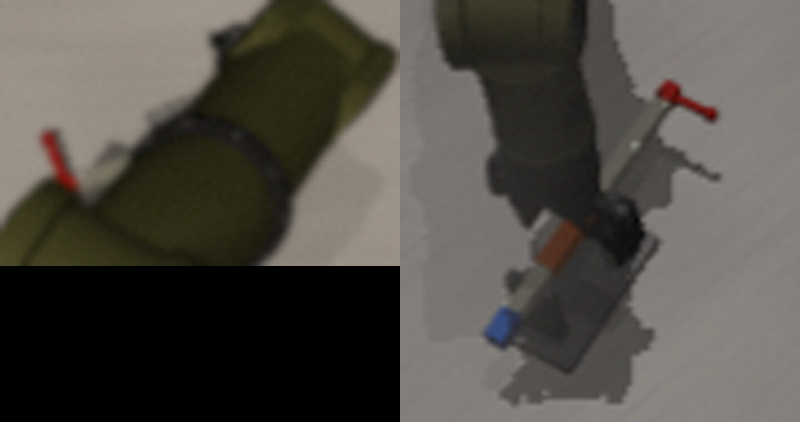

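The picture shows the fingers straddling the pole, the sleeve visible just past the finger and the grip slightly towards the hook end. I'll shift a few mm back, close and lift a little.

```bash
python3 -m creep '[[[-4,-6,-3],[0,0,-0.01],-1],[[0,0,0],[0,0,0],1],[[0,0,0],[0,0,0],1],[[0,0,0],[0,0,0],1],[[0,0,0],[0,0,0],1]]';python3 -m creep '[[[0,0,0],[0,0,0],1],[[0,0,0],[0,0,0],1],[[0,0,0],[0,0,0],1]]'; python3 -c "
from h import *
s=monitor.sense();print(s['tool_pos'],s['ee_rot'],s['ft_force'],s['opening'])"
```

```text
clock: 3.62
tool_pos: [470.1, -300.3, 78.1]
ee_rot: [3.091, 0.505, 0.02]
ft_force: [0.3, -0.6, -1.4]
opening: 0.221
clock: 4.0
tool_pos: [470.1, -300.3, 78.0]
ee_rot: [3.091, 0.505, 0.02]
ft_force: [0.0, 1.3, 0.5]
opening: 0.219
[ 470.08453574 -300.32385233   78.03156281] [3.09133547 0.50462612 0.01977505] [8.74709470e-04 1.25000329e+00 4.89930987e-01] 0.21892838288168048
```

```bash
python3 -m creep '[[[0,0,25],[0,0,0],1],[[0,0,55],[0,0,0],1],[[0,0,60],[0,0,0],1],[[0,20,50],[0,0,0],1],[[0,55,20],[0,0,-0.05],1]]'; python3 -m creep '[[[0,55,5],[0,0,-0.05],1],[[0,55,0],[0,0,-0.05],1],[[0,55,0],[0,0,-0.05],1],[[-4,55,0],[0,0,-0.05],1],[[-4,50,0],[0,0,-0.05],1]]'; python3 -m creep '[[[-4,40,0],[0,0,0],1],[[0,10,0],[0,0,0],1],[[0,0,0],[0,0,0],1]]'
python3 - <<'E'
from h import *
import cv2
s=monitor.sense();M=R.from_rotvec(s["ee_rot"]).as_matrix();print(s["tool_pos"],np.degrees(np.arctan2(M[1,0],M[0,0])),M[:,2].round(3),s["ft_force"],s["opening"])
cv2.imwrite("pics/t1.png",vision.snapshot("top")[:,:,::-1]);cv2.imwrite("pics/s1.png",vision.snapshot("scene")[:,:,::-1])
x=R.from_euler("z",1.607).as_matrix();g=s["tool_pos"]+4*x[:,0]+[0,0,12]
h=g+x@[180,-28,0];print("hook pred",h,proj("top",h),proj("scene",h))
E
```

```text
clock: 4.62
tool_pos: [466.5, -225.8, 290.4]
ee_rot: [3.108, 0.415, 0.009]
ft_force: [0.8, 1.4, -2.3]
opening: 0.22
clock: 5.25
tool_pos: [456.9, 52.5, 296.9]
ee_rot: [3.134, 0.009, 0.012]
ft_force: [1.3, 1.0, -2.3]
opening: 0.218
clock: 5.62
tool_pos: [451.0, 108.1, 295.9]
ee_rot: [3.135, 0.02, 0.008]
ft_force: [-0.8, -0.2, -2.4]
opening: 0.218
[450.96726118 108.05219718 295.87655554] 0.7384384969318701 [ 0.005 -0.007 -1.   ] [-0.80114781 -0.2383087  -2.39266243] 0.21797949825767837
hook pred [472.28889254 292.94510683 307.87655554] [[152.02444273 223.00968618]] [[306.85243862 118.35963752]]
```

Run:
```python
import cv2,numpy as np
def crop(f,x0,y0,w,h,k): 
    im=cv2.imread(f);c=cv2.convertScaleAbs(cv2.resize(im[y0:y0+h,x0:x0+w],None,fx=k,fy=k,interpolation=2),alpha=1.5)
    for i in range(0,w,10):
        cv2.line(c,(i*k,0),(i*k,6),(0,255,0),1); cv2.putText(c,str(x0+i),(i*k,16),0,.35,(0,255,0),1)
    for j in range(0,h,10):
        cv2.line(c,(0,j*k),(6,j*k),(0,255,0),1); cv2.putText(c,str(y0+j),(8,j*k+4),0,.35,(0,255,0),1)
    return c
cv2.imwrite("pics/c1.png",np.hstack([crop("pics/t1.png",115,180,65,80,6),crop("pics/s1.png",280,85,65,80,6)]))
```

```text
(no output)
```

View pics/c1.png

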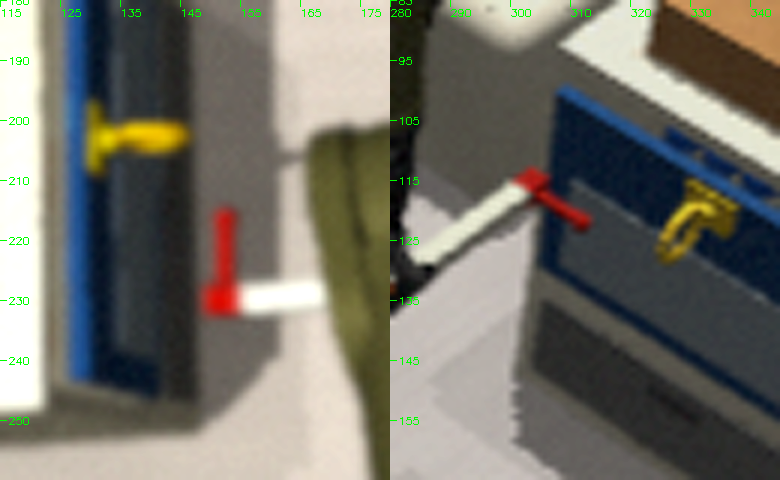

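The crop shows the hook at top (152.2,221.4) and scene (308.8,119.1). The ring is around top (139,202.6) and scene (328.8,123.3). I'll triangulate both.

Run:
```python
from h import *
o=np.array([.4,.4])
for n,a,b in(("hook",(152.2,221.4),(308.8,119.1)),("root",(151.8,229.8),(303.7,115.3)),("ball",(152.5,215.7),(312.5,121.8)),("eye",(139,202.6),(328.8,123.3))):
    print(n,tri([("top",a-o),("scene",b-o)]))
```

```text
hook (array([479.38825733, 293.53205892, 310.22096954]), array([-0.08013713, -0.06607302, -0.11958288,  0.0261814 ]))
root (array([449.69836955, 294.33747551, 311.08308457]), array([-0.09877802, -0.08040779, -0.1486854 ,  0.03207587]))
ball (array([499.94042998, 293.22590977, 309.1628994 ]), array([-0.13024207, -0.10834837, -0.1931903 ,  0.04273215]))
eye (array([549.01814937, 343.40661859, 302.11340939]), array([ 0.09333586,  0.08142566,  0.13942407, -0.03252822]))
```

```bash
python3 -m creep '[[[0,20,-4],[0,0,0.02],1],[[0,20,-3],[0,0,0],1],[[0,5,0],[0,0,0],1],[[0,0,0],[0,0,0],1]]'
python3 - <<'E'
from h import *
s=monitor.sense();M=R.from_rotvec(s["ee_rot"]).as_matrix();print(s["tool_pos"],np.degrees(np.arctan2(M[1,0],M[0,0])),M[:,2].round(3))
print("target TCP at insertion", 451+70+3.6,108.05+48.5,295.9-7.5)
E
```

```text
clock: 6.22
tool_pos: [451.8, 151.2, 288.4]
ee_rot: [3.134, 0.042, 0.009]
ft_force: [-1.0, -0.7, -1.3]
opening: 0.216
[451.83687976 151.16194625 288.35315506] 1.5365342849271764 [ 0.006 -0.007 -1.   ]
target TCP at insertion 524.6 156.55 288.4
```

```bash
python3 -m creep '[[[0,5,0],[0,0,0],1],[[15,0,0],[0,0,0],1],[[10,0,0],[0,0,0],1],[[10,0,0],[0,0,0],1],[[0,0,0],[0,0,0],1]]'
python3 - <<'E'
from h import *
import cv2
s=monitor.sense();print(s["tool_pos"],s["ee_rot"],s["ft_force"])
def crop(im,x0,y0,w,h,k): 
    c=cv2.convertScaleAbs(cv2.resize(im[y0:y0+h,x0:x0+w,::-1],None,fx=k,fy=k,interpolation=2),alpha=1.5)
    for i in range(0,w,10): cv2.putText(c,str(x0+i),(i*k,10),0,.35,(0,255,0),1)
    for j in range(0,h,10): cv2.putText(c,str(y0+j),(0,j*k+4),0,.35,(0,255,0),1)
    return c
cv2.imwrite("pics/c2.png",np.hstack([crop(vision.snapshot("top"),115,185,50,50,8),crop(vision.snapshot("scene"),295,95,50,50,8)]))
E
```

```text
clock: 6.85
tool_pos: [490.5, 154.5, 288.5]
ee_rot: [3.133, 0.038, 0.01]
ft_force: [-0.4, 0.8, -2.1]
opening: 0.22
[490.48748585 154.54447479 288.52741066] [3.13326417 0.03766759 0.01044142] [-0.36861944  0.83544857 -2.14150361]
```

View pics/c2.png

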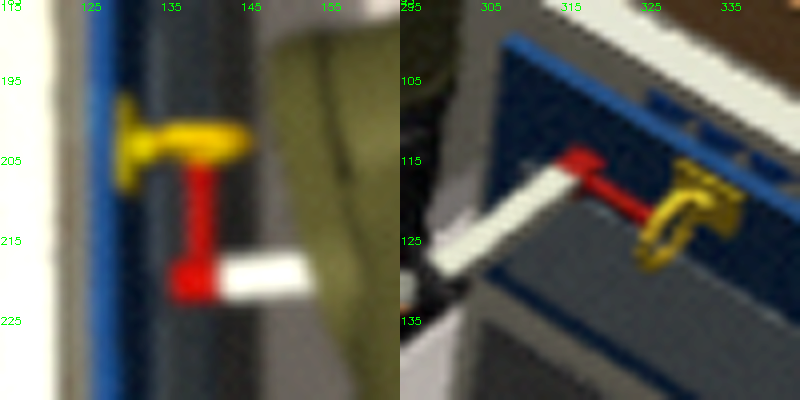

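The prong tip is just short of the ring. In the scene view the prong line passes through the ring's centre, and in the top view it is about 3 mm too far out. I'll go in with y +3 and z -1.

```bash
python3 -m creep '[[[0,3,-1],[0,0,0],1],[[10,0,0],[0,0,0],1],[[10,0,0],[0,0,0],1],[[8,0,0],[0,0,0],1],[[0,0,0],[0,0,0],1]]'
python3 - <<'E'
from h import *
import cv2
s=monitor.sense();print(s["tool_pos"],s["ee_rot"],s["ft_force"])
def crop(im,x0,y0,w,h,k): 
    c=cv2.convertScaleAbs(cv2.resize(im[y0:y0+h,x0:x0+w,::-1],None,fx=k,fy=k,interpolation=2),alpha=1.5)
    for i in range(0,w,10): cv2.putText(c,str(x0+i),(i*k,10),0,.35,(0,255,0),1)
    for j in range(0,h,10): cv2.putText(c,str(y0+j),(0,j*k+4),0,.35,(0,255,0),1)
    return c
cv2.imwrite("pics/c3.png",np.hstack([crop(vision.snapshot("top"),115,185,50,50,8),crop(vision.snapshot("scene"),295,95,50,50,8)]))
E
```

```text
clock: 7.58
tool_pos: [519.3, 158.1, 287.6]
ee_rot: [3.134, 0.039, 0.01]
ft_force: [-0.6, -0.0, -2.0]
opening: 0.223
[519.3194663  158.11045173 287.59385775] [3.13364439 0.03945191 0.00985823] [-0.59842065 -0.02152795 -2.02463536]
```

View pics/c3.png

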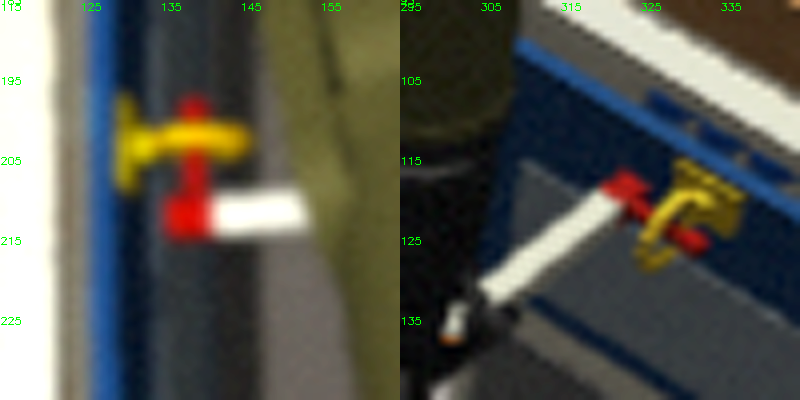

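The hook is through the ring, with the ball showing on the far side. I'll push in 4 mm more, then work out the drawing arc.

```bash
python3 -m creep '[[[4,0,0],[0,0,0],1],[[0,0,0],[0,0,0],1]]'
python3 - <<'E'
from h import *
s=monitor.sense();t0=s["tool_pos"];print(t0,s["ft_force"])
th=np.r_[.04,np.arange(.1,1.62,.1),1.571]
e=lambda t:np.array([160*np.sin(t)+46*np.cos(t),160*np.cos(t)-46*np.sin(t)])
for t in th:
    d=e(t)-e(.04)+9*np.array([e(t)[1],-e(t)[0]])/166.5*(t>.05); print(t.round(3),(t0+[.036*d[0],-d[0],d[1]]).round(1))
E
```

```text
clock: 7.92
tool_pos: [522.6, 158.2, 287.7]
ee_rot: [3.134, 0.04, 0.009]
ft_force: [0.1, -0.8, -1.7]
opening: 0.228
[522.55289716 158.18200444 287.7428833 ] [ 0.09370245 -0.83428522 -1.74131076]
0.04 [522.6 158.2 287.7]
0.1 [523.2 140.4 281. ]
0.2 [523.7 125.7 273.2]
0.3 [524.2 111.8 264. ]
0.4 [524.7  98.9 253.5]
0.5 [525.1  87.1 241.7]
0.6 [525.5  76.5 228.9]
0.7 [525.8  67.3 215. ]
0.8 [526.1  59.5 200.2]
0.9 [526.3  53.2 184.8]
1.0 [526.5  48.5 168.8]
1.1 [526.6  45.4 152.5]
1.2 [526.7  43.9 135.9]
1.3 [526.7  44.2 119.2]
1.4 [526.6  46.  102.6]
1.5 [526.5  49.6  86.3]
1.6 [526.3  54.7  70.5]
1.571 [526.3  53.   75. ]
```

```bash
python3 -m creep '[[[0,-8,-3],[0,0,0],1],[[0,-8,-4],[0,0,0],1],[[0,-8,-4],[0,0,0],1],[[0,-8,-4],[0,0,0],1]]'
```

```text
clock: 8.43
tool_pos: [522.9, 125.3, 272.7]
ee_rot: [3.136, 0.041, 0.013]
ft_force: [0.3, 1.8, -0.9]
opening: 0.219
```

```bash
python3 -m creep '[[[1,-7,-4],[0,0,0],1],[[0,-7,-5],[0,0,0],1],[[0,-6,-5],[0,0,0],1],[[0,-6,-5],[0,0,0],1]]';python3 -m creep '[[[0,-6,-6],[0,0,0],1],[[0,-6,-6],[0,0,0],1],[[0,-5,-6],[0,0,0],1],[[0,-5,-7],[0,0,0],1]]'
python3 - <<'E'
from h import *
import cv2
s=monitor.sense();print(s["tool_pos"],s["ee_rot"],s["ft_force"],s["moment"])
def crop(im,x0,y0,w,h,k): 
    return cv2.convertScaleAbs(cv2.resize(im[y0:y0+h,x0:x0+w,::-1],None,fx=k,fy=k,interpolation=2),alpha=1.5)
cv2.imwrite("pics/c4.png",np.hstack([crop(vision.snapshot("top"),115,155,80,100,5),crop(vision.snapshot("scene"),270,85,80,100,5)]))
E
```

```text
clock: 8.93
tool_pos: [523.7, 97.1, 252.1]
ee_rot: [3.136, 0.041, 0.012]
ft_force: [0.9, 1.3, 0.4]
opening: 0.218
clock: 9.43
tool_pos: [523.7, 73.3, 225.3]
ee_rot: [3.136, 0.04, 0.012]
ft_force: [0.7, 0.3, -0.8]
opening: 0.219
[523.70706899  73.26610503 225.3285154 ] [3.13563962 0.04036766 0.01169907] [ 0.71090947  0.34309523 -0.81009402] [ 0.32767558 -0.03852628 -0.04271727]
```

View pics/c4.png

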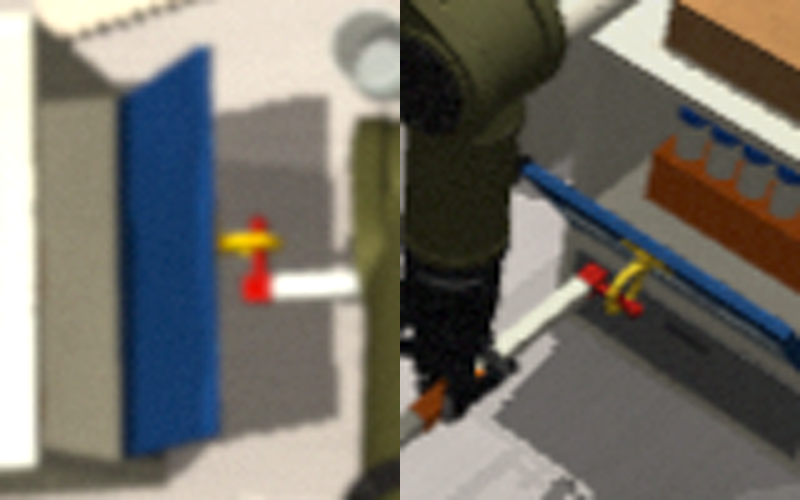

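The hatch is following, about 0.6 rad down, with the hook well in the ring. I'll continue along the arc.

```bash
python3 -m creep '[[[0,-4,-6],[0,0,0],1],[[1,-4,-6],[0,0,0],1],[[0,-3,-6],[0,0,0],1],[[0,-2,-6],[0,0,0],1]]';python3 -m creep '[[[0,-4,-7],[0,0,0],1],[[0,-3,-7],[0,0,0],1],[[0,-2,-8],[0,0,0],1],[[0,-2,-8],[0,0,0],1]]';python3 -m creep '[[[1,-1,-8],[0,0,0],1],[[0,-1,-8],[0,0,0],1],[[0,-1,-8],[0,0,0],1],[[0,0,-8],[0,0,0],1]]'
```

```text
clock: 10.02
tool_pos: [524.4, 58.9, 199.7]
ee_rot: [3.135, 0.04, 0.01]
ft_force: [0.1, -1.6, -0.3]
opening: 0.223
clock: 10.52
tool_pos: [524.4, 47.2, 167.5]
ee_rot: [3.135, 0.04, 0.01]
ft_force: [0.4, 0.2, -0.6]
opening: 0.213
clock: 11.02
tool_pos: [525.3, 43.7, 133.0]
ee_rot: [3.134, 0.04, 0.009]
ft_force: [0.5, -0.3, -0.5]
opening: 0.219
```

```bash
python3 -m creep '[[[1,0,-8],[0,0,0],1],[[0,1,-8],[0,0,0],1],[[0,1,-8],[0,0,0],1],[[0,1,-7],[0,0,0],1]]';python3 -m creep '[[[0,1,-8],[0,0,0],1],[[0,2,-8],[0,0,0],1],[[0,2,-8],[0,0,0],1],[[0,1,-3],[0,0,0],1],[[0,0,0],[0,0,0],1]]'
python3 - <<'E'
from h import *
import cv2
s=monitor.sense();print(s["tool_pos"],s["ee_rot"],s["ft_force"],s["moment"])
def crop(im,x0,y0,w,h,k): 
    return cv2.convertScaleAbs(cv2.resize(im[y0:y0+h,x0:x0+w,::-1],None,fx=k,fy=k,interpolation=2),alpha=1.5)
cv2.imwrite("pics/c5.png",np.hstack([crop(vision.snapshot("top"),115,155,80,100,5),crop(vision.snapshot("scene"),260,85,80,100,5)]))
E
```

```text
clock: 11.52
tool_pos: [526.4, 46.9, 99.7]
ee_rot: [3.134, 0.04, 0.009]
ft_force: [0.0, -0.4, -0.8]
opening: 0.224
clock: 12.15
tool_pos: [526.7, 53.3, 70.7]
ee_rot: [3.134, 0.04, 0.01]
ft_force: [-1.3, -0.7, 2.3]
opening: 0.219
[526.74390695  53.26427019  70.70255268] [3.13415625 0.03953167 0.00970015] [-1.33860102 -0.71873548  2.27027039] [0.43140169 0.07227034 0.07562398]
```

View pics/c5.png

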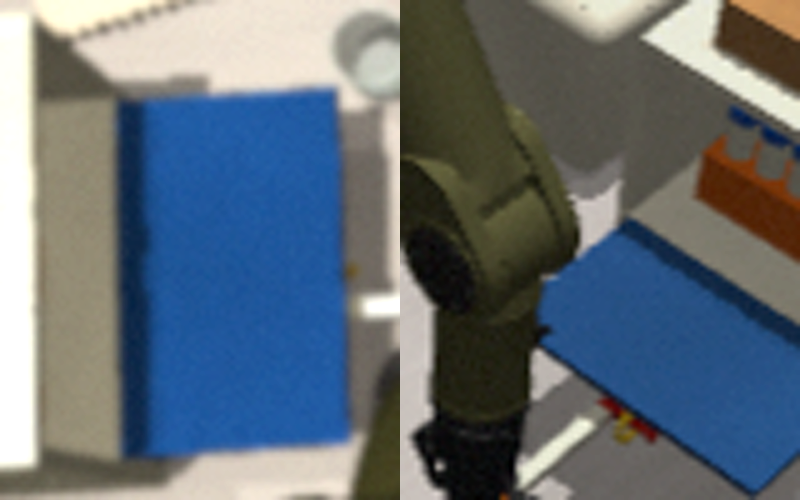

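```bash
python3 -m creep '[[[0,1,-4],[0,0,0],1],[[0,0,0],[0,0,0],1]]'
python3 - <<'E'
from h import *
S=[543.4,492.3,0,1.607]
for th in(1.35,1.45,1.5,1.571):
    o=[[-100-180*np.sin(th)-a*np.cos(th),y,145+180*np.cos(th)-a*np.sin(th)] for y in(-144,144) for a in(0,)]
    print(th,(proj("top",T(S,o))+.4).round(1).tolist(),(proj("scene",T(S,o))+.4).round(1).tolist())
E
```

```text
clock: 12.5
tool_pos: [526.8, 53.6, 67.1]
ee_rot: [3.134, 0.039, 0.011]
ft_force: [0.2, -2.1, 1.1]
opening: 0.227
1.35 [[179.2, 169.5], [181.7, 243.0]] [[333.1, 176.8], [281.4, 141.2]]
1.45 [[180.8, 170.6], [183.4, 243.2]] [[331.9, 179.8], [280.7, 144.3]]
1.5 [[181.5, 171.1], [184.0, 243.4]] [[331.4, 181.3], [280.5, 145.7]]
1.571 [[182.1, 171.9], [184.7, 243.6]] [[330.8, 183.1], [280.3, 147.7]]
```

```bash
python3 -m creep '[[[0,0,-4],[0,0,0],1],[[0,0,0],[0,0,0],1],[[0,0,0],[0,0,0],1]]'; python3 -c "
from h import *
s=monitor.sense();print(s['ft_force'],s['moment'])"
```

```text
clock: 12.88
tool_pos: [527.0, 53.6, 62.8]
ee_rot: [3.134, 0.038, 0.011]
ft_force: [-0.2, -2.0, -0.3]
opening: 0.22
[-0.20456041 -1.99820772 -0.28656443] [ 0.04325271  0.00462663 -0.03444676]
```

Run:
```python
from h import *
import cv2
def crop(im,x0,y0,w,h,k): 
    return cv2.convertScaleAbs(cv2.resize(im[y0:y0+h,x0:x0+w,::-1],None,fx=k,fy=k,interpolation=2),alpha=1.5)
cv2.imwrite("pics/c6.png",np.hstack([crop(vision.snapshot("top"),170,190,50,60,8),crop(vision.snapshot("scene"),265,145,50,60,8)]))
```

View pics/c6.png

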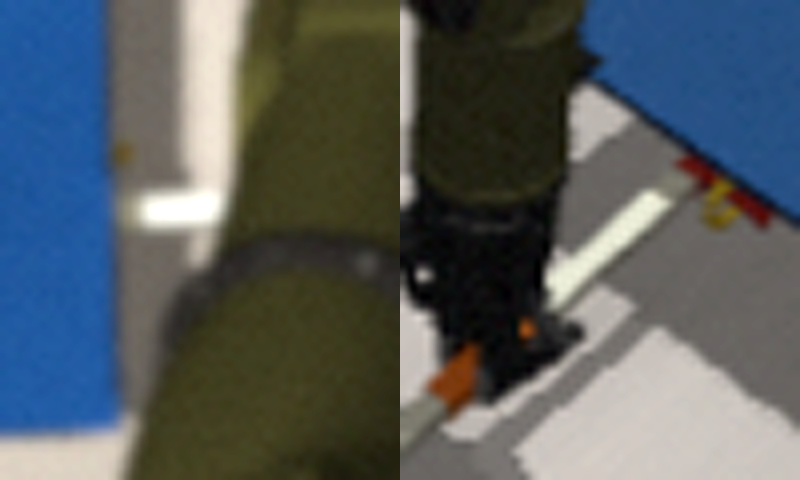

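The hatch is level at its stop and the hook is still in the ring. The pole pivoted a little in the grip while pressing. I'll raise 9 mm to centre the prong, then withdraw along -x.

```bash
python3 -m creep '[[[0,-2,9],[0,0,0],1],[[0,0,0],[0,0,0],1],[[-8,0,0],[0,0,0],1],[[-8,0,0],[0,0,0],1],[[-8,0,0],[0,0,0],1]]';  python3 -m creep '[[[-10,0,0],[0,0,0],1],[[-10,0,0],[0,0,0],1],[[-12,0,0],[0,0,0],1],[[-12,0,0],[0,0,0],1],[[0,0,0],[0,0,0],1]]'
```

```text
clock: 13.6
tool_pos: [501.0, 52.5, 72.1]
ee_rot: [3.134, 0.041, 0.01]
ft_force: [-0.1, 0.9, -2.1]
opening: 0.216
clock: 14.22
tool_pos: [452.2, 52.5, 72.2]
ee_rot: [3.134, 0.041, 0.008]
ft_force: [0.3, -0.3, -1.0]
opening: 0.223
```

```bash
python3 -m creep '[[[0,-30,0],[0,0,0],1],[[0,-50,5],[0,0,0],1],[[0,-55,20],[0,0,0.06],1],[[0,-50,40],[0,0,0.06],1],[[3,-50,40],[0,0,0.06],1]]';  python3 -m creep '[[[5,-50,10],[0,0,0.06],1],[[5,-30,0],[0,0,0.05],1],[[0,0,0],[0,0,0],1]]'
python3 - <<'E'
from h import *
import cv2
s=monitor.sense();M=R.from_rotvec(s["ee_rot"]).as_matrix();print(s["tool_pos"],np.degrees(np.arctan2(M[1,0],M[0,0])),M[:,2].round(3),s["ft_force"])
g=s["tool_pos"];print(proj("top",g),proj("scene",g))
cv2.imwrite("pics/t7.png",vision.snapshot("top")[:,:,::-1]);cv2.imwrite("pics/s7.png",vision.snapshot("scene")[:,:,::-1])
def crop(f,x0,y0,w,h,k): 
    im=cv2.imread(f);c=cv2.convertScaleAbs(cv2.resize(im[y0:y0+h,x0:x0+w],None,fx=k,fy=k,interpolation=2),alpha=1.5)
    for i in range(0,w,10): cv2.putText(c,str(x0+i),(i*k,10),0,.35,(0,255,0),1)
    for j in range(0,h,10): cv2.putText(c,str(y0+j),(0,j*k+4),0,.35,(0,255,0),1)
    return c
cv2.imwrite("pics/c7.png",np.hstack([crop("pics/t7.png",235,180,100,80,4),crop("pics/s7.png",180,155,80,80,5)[:320]]))
E
```

```text
clock: 14.85
tool_pos: [455.7, -180.6, 175.0]
ee_rot: [3.118, 0.347, 0.006]
ft_force: [2.1, 0.9, -2.3]
opening: 0.22
clock: 15.22
tool_pos: [467.1, -269.8, 189.4]
ee_rot: [3.088, 0.513, 0.017]
ft_force: [-0.1, 1.0, -2.1]
opening: 0.223
[ 467.06940909 -269.78502942  189.35005092] 18.85047279088017 [ 0.013 -0.009 -1.   ] [-0.13967035  0.98659097 -2.10104555]
[[307.48670667 223.54687128]] [[204.06007353 211.1329538 ]]
```

View pics/c7.png

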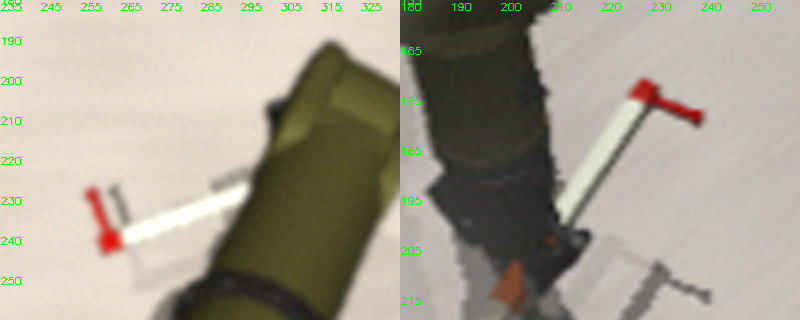

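The hook root is at top (262.5,240.2) and scene (229.6,173.4), and the ball at (258,228.8) and (239.6,178.4).

Run:
```python
from h import *
o=np.array([.4,.4]);t=np.array([467.07,-269.79,189.35])
r=tri([("top",(262.5,240.2)-o),("scene",(229.6,173.4)-o)]);b=tri([("top",(258,228.8)-o),("scene",(239.6,178.4)-o)])
print(r,b); d=r[0]-t;print(d,np.linalg.norm(d[:2]),np.arctan2(d[1],d[0]),np.arctan2(d[2]-12,np.linalg.norm(d[:2])))
# same at grasp: pole fit root
P=[466.8,-297.2,90,1.89];print("orig root-TCP",T(P,[[180,0,8]])[0]-[470.1,-300.3,78.0])
```

```text
(array([409.50942339, -93.24058857, 217.59313174]), array([-0.41820393, -0.26167674, -0.53055639,  0.08141545])) (array([452.93777971, -78.07232333, 211.85174991]), array([-0.38908483, -0.25074669, -0.49021422,  0.07846641]))
[-57.56057661 176.54941143  28.24313174] 185.69575831620193 1.8859604240484775 0.08724967104837737
orig root-TCP [-59.78590068 174.00741068  20.        ]
```

```bash
python3 -m creep '[[[3,-28,-10],[-0.0475,-0.0155,-0.005],1],[[0,0,-30],[0,0,0],1],[[0,0,-20],[0,0,0],1],[[0,0,0],[0,0,0],1]]'
python3 - <<'E'
from h import *
s=monitor.sense();M=R.from_rotvec(s["ee_rot"]).as_matrix();print(s["tool_pos"],np.degrees(np.arctan2(M[1,0],M[0,0])),M[:,2].round(3),s["ft_force"],s["moment"])
M=R.from_rotvec([3.091,.505,.02]).as_matrix();print(np.degrees(np.arctan2(M[1,0],M[0,0])),M[:,2].round(3))
E
```

```text
clock: 15.82
tool_pos: [471.3, -288.6, 127.1]
ee_rot: [3.043, 0.511, 0.028]
ft_force: [0.4, -1.5, -1.6]
opening: 0.221
[ 471.32419923 -288.61688386  127.05497202] 19.074580551834266 [ 0.027 -0.053 -0.998] [ 0.39185229 -1.519858   -1.63525653] [ 0.10396118 -0.03400418  0.05799174]
18.56137101582414 [ 0.014 -0.007 -1.   ]
```

```bash
python3 -m creep '[[[-1,-12,0],[0,0,-0.01],1],[[0,0,-12],[0,0,0],1],[[0,0,-10],[0,0,0],1],[[0,0,0],[0,0,0],1]]'
python3 - <<'E'
from h import *
import cv2
s=monitor.sense();M=R.from_rotvec(s["ee_rot"]).as_matrix();print(s["tool_pos"],np.degrees(np.arctan2(M[1,0],M[0,0])),s["ft_force"],s["moment"])
a,b=vision.snapshot("top"),vision.snapshot("scene")
for n,im,(x0,y0,x1,y1) in(("top",a,(250,215,290,260)),("scene",b,(200,160,260,230))):
    hsv=cv2.cvtColor(im[y0:y1,x0:x1],cv2.COLOR_RGB2HSV);m=((hsv[...,0]<6)|(hsv[...,0]>174))&(hsv[...,1]>150)&(hsv[...,2]>70)
    v,u=np.nonzero(m);print(n,len(u),u.mean()+x0,v.mean()+y0)
P=[466.8,-297.2,90,1.89]
print("at rest (first pictures):")
for n,(x0,y0,x1,y1) in(("top",(250,215,290,260)),("scene",(200,160,260,230))):
    im=cv2.imread(f"pics/{n}0.png");hsv=cv2.cvtColor(im[y0:y1,x0:x1],cv2.COLOR_BGR2HSV);m=((hsv[...,0]<6)|(hsv[...,0]>174))&(hsv[...,1]>150)&(hsv[...,2]>70)
    v,u=np.nonzero(m);print(n,len(u),u.mean()+x0,v.mean()+y0)
E
```

```text
clock: 16.32
tool_pos: [471.5, -300.6, 105.5]
ee_rot: [3.044, 0.496, 0.031]
ft_force: [0.1, 1.2, -1.4]
opening: 0.219
[ 471.52898404 -300.63705232  105.46364924] 18.545126494083704 [ 0.14965191  1.24550208 -1.39468187] [ 0.03590735  0.01086113 -0.03968733]
top 36 268.05555555555554 236.66666666666666
scene 27 228.66666666666666 193.11111111111111
at rest (first pictures):
top 34 268.1470588235294 237.8235294117647
scene 30 228.43333333333334 197.03333333333333
```

Run:
```python
from h import *
a=tri([("top",(268.06,236.67)),("scene",(228.67,193.11))])[0];b=tri([("top",(268.15,237.82)),("scene",(228.43,197.03))])[0];print(a,b,a-b)
```

```text
[ 427.88522898 -119.61018776  121.59381662] [ 425.4984487  -121.12742958   91.59692319] [ 2.38678028  1.51724182 29.99689343]
```

Against the first pictures the hook is 30 mm above rest and about 2.5 mm off sideways, so the pole is level again. I'll lower it.

```bash
python3 -m creep '[[[-1.5,-1,-10],[0,0,0],1],[[0,0,-8],[0,0,0],1],[[0,0,-6],[0,0,0],1],[[0,0,-2],[0,0,0],1],[[0,0,0],[0,0,0],1]]'; python3 -c "
from h import *
s=monitor.sense();print(s['tool_pos'],s['ft_force'],s['moment'])"
```

```text
clock: 17.05
tool_pos: [470.5, -301.9, 78.9]
ee_rot: [3.043, 0.496, 0.034]
ft_force: [-0.5, 0.1, 1.4]
opening: 0.218
[ 470.52237272 -301.87577767   78.86577457] [-0.48454206  0.13496302  1.39493381] [ 0.11095872  0.16335808 -0.06129394]
```

```bash
python3 -m creep '[[[0,0,-1],[0,0,0],1],[[0,0,0],[0,0,0],0.3],[[0,0,0],[0,0,0],-0.3],[[0,0,0],[0,0,0],-1],[[0,0,0],[0,0,0],-1]]';python3 -m creep '[[[0,0,0],[0,0,0],-1],[[0,0,0],[0,0,0],-1],[[0,0,15],[0,0,0],-1],[[0,0,40],[0,0,0],-1],[[0,0,55],[0,0,0],-1]]'; python3 -m creep '[[[0,0,60],[0,0,0],-1],[[-40,40,20],[0,0,0],-1],[[-20,60,0],[0,0,0],-1],[[0,60,0],[0,0,0],-1],[[0,60,0],[0,0,0],-1]]'; python3 -m creep '[[[0,60,0],[0,0,0],-1],[[0,20,0],[0,0,0],-1],[[0,0,0],[0,0,0],-1]]'
python3 - <<'E'
from h import *
import cv2
def crop(f,x0,y0,w,h,k): 
    im=cv2.imread(f);return cv2.convertScaleAbs(cv2.resize(im[y0:y0+h,x0:x0+w],None,fx=k,fy=k,interpolation=2),alpha=1.5)
cv2.imwrite("pics/t8.png",vision.snapshot("top")[:,:,::-1]);cv2.imwrite("pics/s8.png",vision.snapshot("scene")[:,:,::-1])
d=np.hstack([crop("pics/t0.png" if 0 else "pics/t8.png",260,205,80,50,5),crop("pics/s8.png",180,185,66,50+25,5)[:250]])
def red(f,b):
    x0,y0,x1,y1=b;hsv=cv2.cvtColor(cv2.imread(f)[y0:y1,x0:x1],cv2.COLOR_BGR2HSV);m=((hsv[...,0]<6)|(hsv[...,0]>174))&(hsv[...,1]>150)&(hsv[...,2]>70);v,u=np.nonzero(m);return u.mean()+x0,v.mean()+y0
print(red("pics/t8.png",(250,215,290,260)),red("pics/s8.png",(200,160,260,230)))
full=cv2.resize(cv2.imread("pics/s8.png"),(730,548),interpolation=2)
z=np.zeros((600,800,3),np.uint8);z[:250,:d.shape[1]]=d;z[250:600,:467]=cv2.resize(cv2.imread("pics/s8.png"),(467,350),interpolation=cv2.INTER_AREA)
z[250:500,467:800]=cv2.resize(cv2.imread("pics/t8.png"),(333,250),interpolation=cv2.INTER_AREA)
cv2.imwrite("pics/end.png",z)
E
```

```text
clock: 17.68
tool_pos: [471.4, -302.3, 78.9]
ee_rot: [3.041, 0.496, 0.037]
ft_force: [0.5, -0.0, 0.2]
opening: 0.965
clock: 18.3
tool_pos: [469.1, -300.9, 189.6]
ee_rot: [3.046, 0.497, 0.027]
ft_force: [1.0, -1.1, 0.0]
opening: 0.999
clock: 18.92
tool_pos: [408.3, -81.7, 283.1]
ee_rot: [3.038, 0.48, 0.05]
ft_force: [2.6, 0.7, 0.3]
opening: 1.003
clock: 19.3
tool_pos: [407.3, 4.7, 286.8]
ee_rot: [3.036, 0.491, 0.06]
ft_force: [-0.0, -1.0, 0.7]
opening: 1.0
(np.float64(268.0625), np.float64(237.1875)) (np.float64(229.21212121212122), np.float64(197.4848484848485))
```

View pics/end.png

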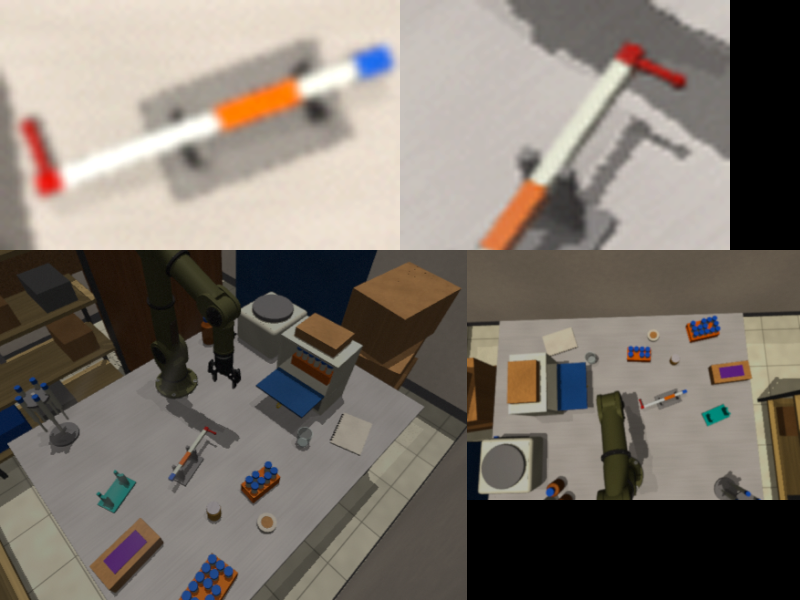

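The pole lies in the cradle and the hatch is level. The fork tip on the rack side looks less visible than before, so I'll check numerically that the pole is seated and not resting on the tips.

Run:
```python
from h import *
import cv2
B={"top":(255,205,345,255),"scene":(180,185,245,262)}
def cen(f,n,lo,hi):
    x0,y0,x1,y1=B[n];hsv=cv2.cvtColor(cv2.resize(cv2.imread(f)[y0:y1,x0:x1],None,fx=4,fy=4,interpolation=2),cv2.COLOR_BGR2HSV)
    H=hsv[...,0].astype(int);m=((H>=lo)&(H<=hi) if lo<hi else (H>=lo)|(H<=hi))&(hsv[...,1]>130)&(hsv[...,2]>70)
    v,u=np.nonzero(m);return (u.mean()+.5)/4-.5+x0,(v.mean()+.5)/4-.5+y0
for nm,lo,hi in(("red",173,5),("orange",7,16),("blue",100,125)):
    q=[tri([(n,cen(f"pics/{n[0] if k else n}{k or 0}.png".replace("t8","t8"),n,lo,hi)) for n in("top","scene")]) for k in(0,8)]
    print(nm,q[0][0].round(1),q[1][0].round(1),"delta",(q[1][0]-q[0][0]).round(1),q[1][1].round(2))
```

```text
red [ 425.5 -121.2   92.6] [ 428.8 -120.4   92.2] delta [ 3.4  0.8 -0.4] [-0.15 -0.09 -0.18  0.03]
orange [ 466.9 -297.    94. ] [ 470.1 -296.6   94.1] delta [3.1 0.5 0. ] [-0.24 -0.14 -0.27  0.04]
blue [ 498.8 -391.6   94.9] [ 501.7 -391.4   94.6] delta [ 2.9  0.2 -0.3] [-0.14 -0.07 -0.15  0.02]
```

```bash
python3 -c "
from cell import robot
print(robot.job_done())"
```

```text
the job is handed in; nothing more can be done
None
```

I took the pole from its cradle, hooked the eye, drew the hatch down level and laid the pole back in both forks. I let go and handed in at about 19.4 s; no verdict was reported.

- **Hatch:** it came down at roughly 1 rad/s on average. Its corners in the picture then matched the 1.571 rad model to within a pixel. In the final picture it still looks level, but I did not measure it again.
- **Pole:** compared with the first pictures, it lies at the same height (within 0.5 mm) and about 3 mm sideways, within the slot play. Its direction is unchanged, with the hook end and prong side as before.
- **Rack, beaker and tin:** they look unmoved in the final pictures. I judged this by eye and did not measure it.
- **Checks that disagreed:** the pole tilted up about 0.05 rad in the grip at the hatch's stop, which I corrected before laying it down. One fork tip was hidden in the last picture, so I measured the pole's height to confirm it was seated.
- **Picture budget:** I viewed 13 pictures against a budget of 10, so I went one past the allowed overrun.

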